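# Clear a jammed food-processor chute with its pusher

### The job

A carrot stump is jammed in the feed chute of the food processor. Take the processor's pusher, put it down the chute and press the stump out of the bottom into the bowl, then go on until the pusher snaps fully home with its collar down on the rim, and leave it there. The lid cracks easily: never load it or the stump with more than 25 N, side pressure included, and leave the things standing round the work where they are.

Things in the scene. Friction and masses are not known exactly. Their poses are not given: they have to be found in the camera images.
- lid: Lid of the food processor. The processor is fixed: round white motor base 182 mm across, clear bowl on it, flat grey lid 156 mm across, its top 114 mm above the worktop, and an upright feed chute in one with the lid. Origin under the processor's middle on the worktop, z up; the chute stands 28 mm from the middle along its own -x, the bowl's handle reaches 116 mm out along -y.
- chute_mouth (a point): Centre of the chute's round upper rim, 168 mm above the worktop; z up along the chute. The chute is a straight upright tube 72 mm long, open at both ends: bore 36.4 mm, outside 43 mm (48 mm at the rim).
- chute_exit (a point): Centre of the chute's open lower end, inside the bowl, 96 mm above the worktop. Just above it, 62 to 70 mm below the rim, four sprung rubber lips close the bore to a 30 mm opening and grip the stump. Pushing the stump through takes some 4 to 12 N, differing each time. Then the pusher's bead spreads the lips: 9 to 18 N, falling as it snaps past 2 to 3 mm before home.
- bowl_floor (a point): Middle of the floor inside the clear bowl, 47 mm above the worktop and 49 mm below the chute's lower end; the floor is about 128 mm across.
- carrot_mid (a point): Middle of the jammed carrot stump: a slightly tapered plug of carrot 38 mm long, 32 mm across its flat upper end and 31 mm below, upright in the chute, its top 36 to 50 mm below the rim. z along the stump, up at the start. Loose, about 35 g, held only by the lips.
- pusher_knob (a point): Middle of the pusher's grip. The pusher is a white plastic plunger 125 mm long, about 90 g, standing upright on its nose left or right of the processor. From the nose up: tapered nose, 28 mm to a 34.4 mm bead at 11 mm; groove; round shaft 34 mm across to 78 mm; collar 51 mm across, 78 to 83 mm; round grip 26 mm across, 83 to 125 mm. This point is on the axis 104 mm above the nose; z up.
- pusher_collar (a point): Centre of the underside of the pusher's collar, 78 mm above the nose and 26 mm below pusher_knob; it rests on the chute's rim when the pusher is home, the nose then being 6 mm past the lower end of the chute.
- pusher_nose (a point): Centre of the flat nose, the lower end of the pusher; on the worktop at the start.
- tumbler: Bystander: clear fluted drinking glass, 65 mm across, 79 mm high; origin under its middle. It stands on the other side of the processor from the pusher.
- mug: Bystander: spotted mug, 82 mm across, 91 mm high, behind on the left; origin under its middle.
- slicing_disc: Bystander: the processor's steel slicing disc, 116 mm across, 16 mm high at its hub, lying on the worktop behind on the right; origin under its middle.
Things that resemble listed ones, but are neither listed nor needed, are in the scene too. Of the things that look like the part that bears pusher_knob, take the one that is nearest to the robot's base at the start.

How it is judged:
On the way, in this order (a step that is already met when the one before it is completed fails the run):
1. the pusher's nose is at least 15 mm down inside the chute (z of pusher_nose in the frame of chute_mouth below -0.015 m and horizontal distance between pusher_nose and chute_mouth below 0.004 m and angle between the z axis of pusher_nose and the z axis of chute_mouth, either way round below 0.1 rad).
2. the stump is out of the lower end of the chute, with the pusher in the chute behind it (z of carrot_mid in the frame of chute_exit below -0.02 m and horizontal distance between pusher_nose and chute_mouth below 0.004 m and z of pusher_nose in the frame of chute_exit below 0.02 m), for 0.1 s.
At the end, for the whole second after the job is handed in: The carrot stump lies in the bowl, and the pusher is left standing in the chute with its collar within 1.5 mm of the rim, straight to within 0.06 rad and let go (z of carrot_mid in the frame of bowl_floor below 0.026 m and horizontal distance between carrot_mid and bowl_floor below 0.06 m and z of pusher_collar in the frame of chute_mouth below 0.0015 m and horizontal distance between pusher_collar and chute_mouth below 0.004 m and angle between the z axis of pusher_nose and the z axis of chute_mouth, either way round below 0.06 rad and contact force between the fingers and anything else below 0.1 N); the robot touches nothing.
It fails at once if the pusher loads the lid or its chute with more than 25 N (contact force between pusher and lid above 25 N).
It fails at once if the stump is pressed with more than 25 N (contact force between pusher and carrot above 25 N).
It fails at once if the tumbler is moved more than 3 cm (distance of tumbler from where it was at the start of the episode above 0.03 m).
It fails at once if the mug is moved more than 3 cm (distance of mug from where it was at the start of the episode above 0.03 m).
It fails at once if the slicing disc is moved more than 3 cm (distance of slicing_disc from where it was at the start of the episode above 0.03 m).
It also fails if it takes over 64 s, if anything falls off the work surface, if the arm or the gripper's body presses on something with over 40 N, if the wrist force passes 120 N, or if a joint passes its speed limit or range.

### The arm

A 6-joint arm with a two-finger parallel gripper is mounted at the origin on a cart in front of the work surface, level with it; the furniture and walls round the work are solid. World frame = base frame: x ahead of the robot, y to its left, z up, the work surface at z = 0. Lengths are in m, angles in rad, forces in N, time in s.
With the tool pointing down it reaches from about 0.325 to 0.925 m from the base axis. Payload 3.1 kg.
Tool frame: the origin (TCP) lies midway between the tips of the shut fingers; the grasp point (between the pads) lies 19 mm behind it; x points along the fingers, z is the direction in which the jaws open and shut, and the axes are right-handed (so a half turn about x gives the same grasp; the last joint's range is limited). The gripper opens to 85 mm and grips with 20 to 120 N. Pads are 22 mm wide; open, the fingers measure 114 mm over their backs; the gripper's body (76 mm by 85 mm) begins 54 mm behind the grasp point. The pads swing forward as they close: fully open they stand 13 mm farther back than shut.
Start: joints at [0.994, 0.217, 1.613, -0, 1.311, -0.112], TCP at [0.28, 0.559, 0.231] pointing down, gripper open.
Joint ranges: [-2.75, 2.75], [-0.78, 2.1], [0.31, 2.55], [-1.13, 4.27], [0.13, 2.63], [-2.58, 2.58]. Speed limits (rad/s): [2.79, 2.79, 3.14, 3.14, 3.14, 3.14].

### API

Orientations are given as a rotation vector (axis times angle).
In Python, from bench import observe, grab_frame, camera_model, finish_job gives the robot as it stands.
- The arm moves only by the tool carry_out, never from a script. Its argument "steps" is text: rows parted by semicolons, each of 4 numbers parted by spaces: the shift along the tool's x, y, z in cm, then the turn about the tool's x in rad. In form: tx ty tz spin; .... A call has exactly 8 rows; each row is the pose to reach, as a shift and turn from the pose commanded when the call began, along the tool's axes at that moment; what a row does not reach only later rows make up. A row lasts 1/10 s, in which the tool goes at most 50 mm and 8.59 degrees, less where a joint would pass 70% of its speed; a pose out of reach is approached as far as the arm can. A call with a gripper value outside its range is refused whole. "fingers" is the finger opening in cm, from 0 to 8.54, set as the call begins (left out, the last holds). The fingers move at their own pace and stop on an object; the grip force is fixed at half the most. Time passes only in rows, so rows that repeat a pose let the fingers close, or fill a call up. It gives the time, the measured TCP pose, the force and the opening at its end, in the units of the state.
- observe(): the state, without advancing time (a new reading comes with each control period).
- grab_frame(name): name is "scene" or "top" or "wrist"; returns the picture (384x512x3 uint8, blue, green, red); there is no depth.
- camera_model(name): a dict with "fov_y" (degrees; the focal length in pixels is half the picture's height over the tangent of half this angle, whatever the lens; pixels are square), "cx", "cy" (the principal point, pixels), "D" ([k1, k2, p1, p2, k3] as OpenCV has them; the pictures are not rectified), "xyz" and "attitude" of the camera in the world. Camera axes: x right, y down, z forward; pixel columns grow to the right and rows downward; lengths in m; the calibration is good to about 2 mm. A picture is of the moment at which its call begins: read the wrist's pose just before it. camera_model takes no time and is no camera call; for the wrist camera it gives the pose at the moment of the call.
- finish_job(): hands the job in, once; it reports no verdict.
The state is a dict: "t": time; "q": joint angles; "dq": joint speeds; "joint_torque": joint torques, N m; "eef_pos": TCP position; "tool_rot": TCP orientation; "ft_force": force on the tool from outside, world axes, zero at the start; "torque": the same for the moment, N m; "gripper_width": finger opening in m.
Only numpy, scipy, OpenCV 4.12 (cv2) and the standard library are available. Lean on these libraries where they do the work, as an engineer would, in place of code of your own. Each camera call takes 0.05 s, during which the arm holds its last target. There are 200 camera calls.

## Working session

There is one attempt and no reset: what is moved stays moved. The work goes in short steps, Python scripts to look and compute and a tool call to move; the robot and the scene stay as the last step left them, time stands still between calls to the robot, and variables do not carry over. Pictures are saved under pics/ and viewed, about 8 in all and at most 12, crops included, and the job is handed in when it is done.

Besides the shell and the picture viewer there is one more tool, called after "Emit:" as name(argument=value, ...) on one line, values as JSON. carry_out: Moves the arm, as the interface text tells. Its arguments: {"type":"object","properties":{"steps":{"type":"string"},"fingers":{"type":"number"}},"required":["steps"]}

```bash
mkdir -p pics; ls; python3 - <<'E'
from bench import *
import cv2
s=observe();print(s)
for n in("scene","top"):
    print(n,camera_model(n)); cv2.imwrite(f"pics/{n}0.png",grab_frame(n))
import numpy as np
a=cv2.imread("pics/scene0.png");b=cv2.imread("pics/top0.png")
E
```

```text
pics
{'t': 0.0, 'q': array([ 9.93828212e-01,  2.17780053e-01,  1.61490384e+00, -2.69719834e-05,
        1.31128168e+00, -1.12183563e-01]), 'dq': array([0.00117294, 0.000721  , 0.00145441, 0.00128596, 0.0004992 ,
       0.00038007]), 'joint_torque': array([-3.24169914e-04, -3.96827924e+01, -3.03859699e+01, -3.75714103e-05,
        9.29578033e-03, -1.82784544e-05]), 'eef_pos': array([0.27968387, 0.55803662, 0.22996801]), 'tool_rot': array([-0.86152308,  1.39611031,  0.85982539]), 'ft_force': array([ 0.60921827, -1.06182293, -0.37502369]), 'torque': array([-0.04033326, -0.01419962,  0.00544071]), 'gripper_width': 0.0852430232528726}
scene {'fov_y': 50.817476953526956, 'cx': 257.8115452069153, 'cy': 191.99996521807404, 'D': array([0.00344532, 0.        , 0.        , 0.        , 0.        ]), 'xyz': array([-0.27088403, -0.70163724,  1.0142403 ]), 'attitude': array([-2.10966125,  0.85328139, -0.3839765 ])}
top {'fov_y': 46.75901412995242, 'cx': 251.70322555272264, 'cy': 195.18371561658847, 'D': array([-0.05327694,  0.        ,  0.        ,  0.        ,  0.        ]), 'xyz': array([0.37711586, 0.11504413, 1.63412493]), 'attitude': array([-2.15896943,  2.19123546, -0.07464097])}
```

View pics/scene0.png

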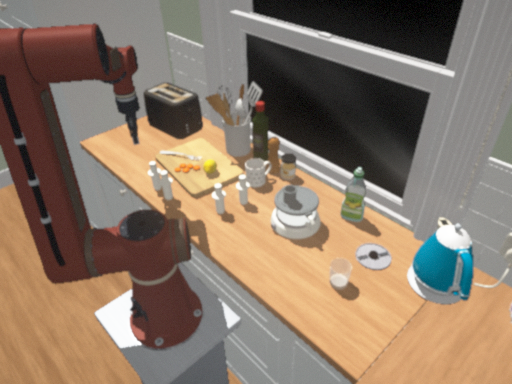

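View pics/top0.png

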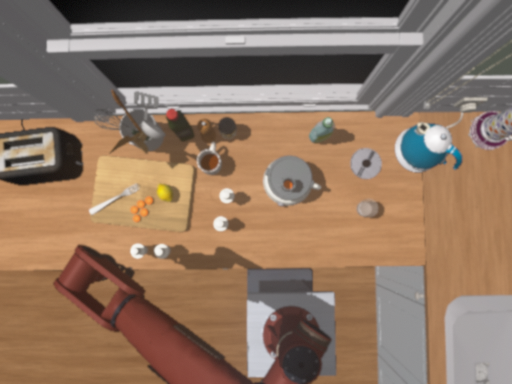

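Scene shows four white plungers at (154,175), (166,187), (220,200), (243,188). In top they are (139,250), (162,251), (221,223), (228,196). The processor is at scene (296,212) / top (290,182). I'll put positions to these and make a close crop.

```bash
cat > h.py <<'E'
import numpy as np, cv2
from scipy.spatial.transform import Rotation as R
from bench import *
def K(m): f=192/np.tan(np.radians(m["fov_y"]/2)); return np.array([[f,0,m["cx"]],[0,f,m["cy"]],[0,0,1]])
def ray(m,uv):
    p=cv2.undistortPoints(np.array([[uv]],float),K(m),m["D"])[0,0]
    return R.from_rotvec(m["attitude"]).apply([p[0],p[1],1])
def onz(m,uv,z):
    d=ray(m,uv); return m["xyz"]+d*(z-m["xyz"][2])/d[2]
def proj(m,P):
    r=R.from_rotvec(m["attitude"]).inv(); rv=r.as_rotvec(); t=-r.apply(m["xyz"])
    return cv2.projectPoints(np.atleast_2d(np.array(P,float)),rv,t,K(m),m["D"])[0][:,0]
def crop(im,c,w,h,s): 
    x,y=c; return cv2.resize(im[y-h//2:y+h//2,x-w//2:x+w//2],None,fx=s,fy=s,interpolation=cv2.INTER_CUBIC)
E
python3 - <<'E'
from h import *
m=camera_model("top")
for uv in [(139,250),(162,251),(221,223),(228,196)]:
    p=onz(m,uv,.125); print(uv,p.round(3),np.hypot(*p[:2]).round(3))
print("mouth",onz(m,(290,185),.168), "bowl",onz(m,(290,180),.114),"mug",onz(m,(209,161),.09),"tumbler",onz(m,(368,209),.079))
a=cv2.imread("pics/scene0.png");b=cv2.imread("pics/top0.png")
cv2.imwrite("pics/c1.png",np.hstack([crop(a,(262,200),140,100,5)[:, :700]]))
cv2.imwrite("pics/c2.png",crop(b,(268,195),130,100,6))
E
```

```text
(139, 250) [0.317 0.517 0.125] 0.607
(162, 251) [0.313 0.438 0.125] 0.539
(221, 223) [0.405 0.237 0.125] 0.469
(228, 196) [0.497 0.212 0.125] 0.54
mouth [0.52662305 0.00337056 0.168     ] bowl [ 0.54942092 -0.0011143   0.114     ] mug [0.62383506 0.28012262 0.09      ] tumbler [ 0.44699169 -0.27526168  0.079     ]
```

View pics/c1.png

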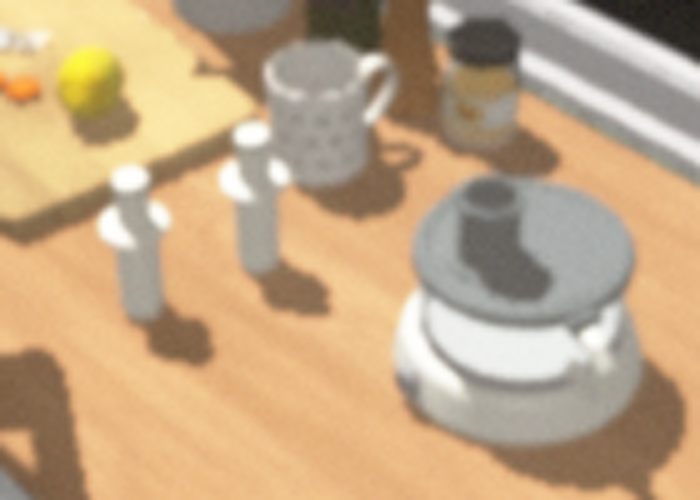

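View pics/c2.png

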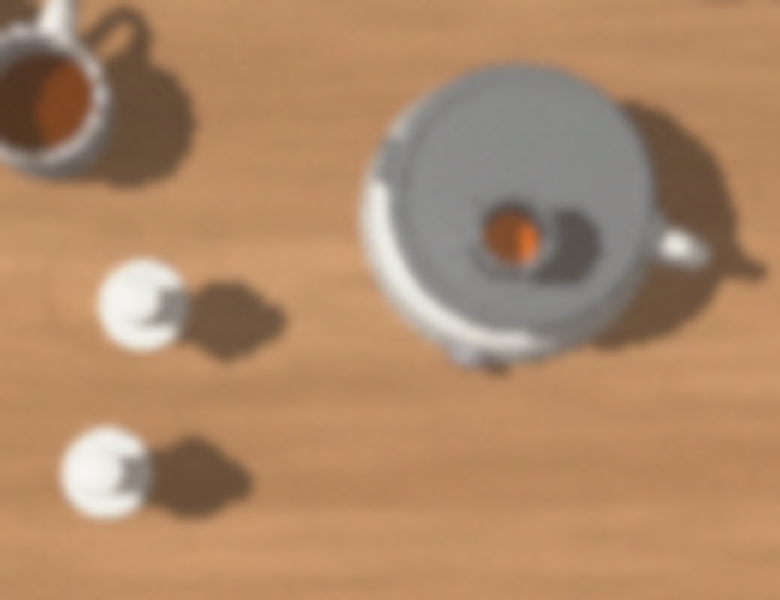

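Target is the front-left pusher: scene crop grip top (130,178), nose (143,317); top crop collar (106,473). Its distance to base is 0.47 m, the least of the four. The chute bore is at top crop (512,236), scene crop (492,197), with orange carrot visible inside.

```bash
python3 - <<'E'
from h import *
a=camera_model("scene");b=camera_model("top")
def tri(u,v):
    A=[];r=[]
    for m,p in((a,u),(b,v)):
        d=ray(m,p);d/=np.linalg.norm(d);M=np.eye(3)-np.outer(d,d);A.append(M);r.append(M@m["xyz"])
    return np.linalg.solve(sum(A),sum(r))
sc=lambda x,y:(192+x/5-.4,150+y/5-.4); tp=lambda x,y:(203+x/6-.4,145+y/6-.4)
print("griptop",tri(sc(130,178),tp(100,473)),"z.125:",onz(a,sc(130,178),.125),onz(b,tp(100,473),.125))
print("collar top",onz(b,tp(106,473),.083),"nose",onz(a,sc(143,310),0.005))
print("rim",tri(sc(492,195),tp(512,237)),onz(a,sc(492,195),.168),onz(b,tp(512,237),.168))
print("lid",onz(b,tp(523,195),.114))
s=observe();print(R.from_rotvec(s["tool_rot"]).as_matrix().round(4)); w=camera_model("wrist");print(w, s["eef_pos"])
print("wrist cam in tool",R.from_rotvec(s["tool_rot"]).inv().apply(w["xyz"]-s["eef_pos"]))
E
```

```text
griptop [0.40319046 0.2430352  0.12621183] z.125: [0.40375159 0.24462414 0.125     ] [0.40358276 0.24285537 0.125     ]
collar top [0.40427018 0.2429167  0.083     ] nose [0.39882614 0.23854998 0.005     ]
rim [0.53006684 0.00979472 0.17012352] [0.53272244 0.01115328 0.168     ] [0.52972802 0.01015849 0.168     ]
lid [ 5.59477479e-01 -5.27830714e-04  1.14000000e-01]
[[-1.200e-03 -8.939e-01  4.482e-01]
 [-1.900e-03  4.482e-01  8.939e-01]
 [-1.000e+00  3.000e-04 -2.200e-03]]
{'fov_y': 58.74375621256133, 'cx': 257.1034561849782, 'cy': 192.32868142470534, 'D': array([-0.08147015,  0.        ,  0.        ,  0.        ,  0.        ]), 'xyz': array([0.21392133, 0.59102854, 0.3725803 ]), 'attitude': array([2.45188603, 1.51360665, 0.22145342])} [0.27973004 0.55807844 0.23005116]
wrist cam in tool [-0.14250794  0.07363702 -0.00035971]
```

Emit:
carry_out(steps="0 -3.6 -3.2 0; 0 -7.2 -6.4 0; 0 -10.8 -9.7 0; 0 -14.4 -12.9 0; 0 -18 -16.1 0; 0 -21.6 -19.4 0; 0 -25.2 -22.6 0; 0 -25.2 -22.6 0", fingers=8.5)

```text
t: 0.9
eef_pos: [0.4056, 0.2389, 0.2309]
tool_rot: [-0.857, 1.397, 0.853]
ft_force: [-0.5, 0.1, -0.5]
gripper_width: 0.0853
```

```bash
cat > look.py <<'E'
from h import *
import sys
s=observe();w=camera_model("wrist");im=grab_frame("wrist");cv2.imwrite(f"pics/{sys.argv[1]}.png",im)
import pickle;pickle.dump((s,w),open(f"pics/{sys.argv[1]}.pkl","wb"))
print(s["t"],s["eef_pos"],s["ft_force"],s["gripper_width"]);print(R.from_rotvec(s["tool_rot"]).as_matrix().round(4))
P=eval(sys.argv[2]) if len(sys.argv)>2 else []
if P: print(proj(w,P).round(1))
E
python3 look.py w1 "[[.404,.243,.125],[.404,.243,.083],[.53,.01,.168]]"
```

```text
0.9 [0.40563528 0.23892866 0.23087525] [-0.4854225   0.05168772 -0.5109561 ] 0.08532909649707693
[[ 3.000e-04 -8.907e-01  4.547e-01]
 [-2.600e-03  4.547e-01  8.907e-01]
 [-1.000e+00 -1.500e-03 -2.200e-03]]
[[261.8 185.7]
 [261.3 172.6]
 [ 91.5 436.3]]
```

View pics/w1.png

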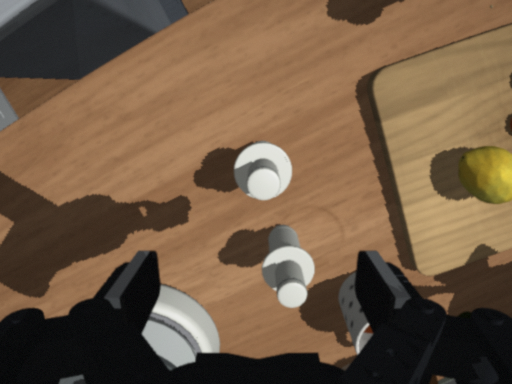

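The wrist view shows the target pusher: grip top (264,183), collar (263,171). The other pusher is at (292,293), and the processor and mug are under the fingers at the lower edge.

```bash
python3 - <<'E'
from h import *
import pickle
s,w=pickle.load(open("pics/w1.pkl","rb"))
im=cv2.imread("pics/w1.png");g=im.min(2)[130:210,225:305]
# white collar disc + grip: fit edges
m=(g>150).astype(np.uint8);c=max(cv2.findContours(m,0,2)[0],key=cv2.contourArea);print(cv2.minEnclosingCircle(c),cv2.boundingRect(c))
P=np.array([onz(w,(264,183),.125),onz(w,(263,171),.083)]);print(P)
p=P.mean(0);d=p-s["eef_pos"];M=R.from_rotvec(s["tool_rot"]).as_matrix();print("tool shift cm",(M.T@d*100).round(2))
E
```

```text
((37.890560150146484, 40.628631591796875), 28.667539596557617) (10, 13, 57, 57)
[[0.40284951 0.24546559 0.125     ]
 [0.40340751 0.2450059  0.083     ]]
tool shift cm [12.69  0.53  0.48]
```

Emit:
carry_out(steps="0 0.5 0.5 0; 4 0.5 0.5 0; 8 0.5 0.5 0; 11 0.5 0.5 0; 13 0.5 0.5 0; 14.1 0.5 0.5 0; 14.1 0.5 0.5 0; 14.1 0.5 0.5 0")

```text
t: 1.75
eef_pos: [0.4022, 0.2517, 0.091]
tool_rot: [-0.861, 1.392, 0.861]
ft_force: [1.0, -0.9, 1.1]
gripper_width: 0.0848
```

```bash
python3 look.py w2 "[[.403,.245,.125]]"
```

```text
1.75 [0.40217084 0.25165463 0.09102369] [ 0.97333887 -0.85686515  1.12441425] 0.08482835623025067
[[ 1.000e-03 -8.946e-01  4.469e-01]
 [ 6.000e-04  4.469e-01  8.946e-01]
 [-1.000e+00 -6.000e-04  1.000e-03]]
[[243.3 306.1]]
```

View pics/w2.png

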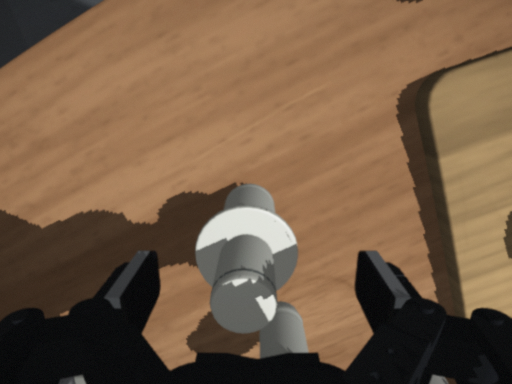

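The grip top is at (243,303), left of the finger midline (~257), so I shift before closing.

Emit:
carry_out(steps="0.1 -0.2 -0.3 0; 0.1 -0.35 -0.55 0; 0.1 -0.35 -0.55 0; 0.1 -0.35 -0.55 0; 0.1 -0.35 -0.55 0; 0.1 -0.35 -0.55 0; 0.1 -0.35 -0.55 0; 0.1 -0.35 -0.55 0")

```text
t: 2.6
eef_pos: [0.4025, 0.244, 0.0892]
tool_rot: [-0.86, 1.394, 0.86]
ft_force: [0.3, 0.1, 0.1]
gripper_width: 0.0849
```

Emit:
carry_out(steps="0 0 0 0; 0 0 0 0; 0 0 0 0; 0 0 0 0; 0 0 0 0; 0 0 0 0; 0 0 0 0; 0 0 0 0", fingers=0)

```text
t: 3.4
eef_pos: [0.4028, 0.2441, 0.0895]
tool_rot: [-0.86, 1.393, 0.86]
ft_force: [-0.3, 0.8, 0.9]
gripper_width: 0.0247
```

```bash
python3 look.py w3 "[[.403,.245,.125]]"
```

```text
3.4 [0.40276682 0.24409523 0.08948154] [-0.28799105  0.83414759  0.94931149] 0.02474852091309724
[[ 5.000e-04 -8.939e-01  4.483e-01]
 [ 3.000e-04  4.483e-01  8.939e-01]
 [-1.000e+00 -3.000e-04  5.000e-04]]
[[260.7 299.5]]
```

View pics/w3.png

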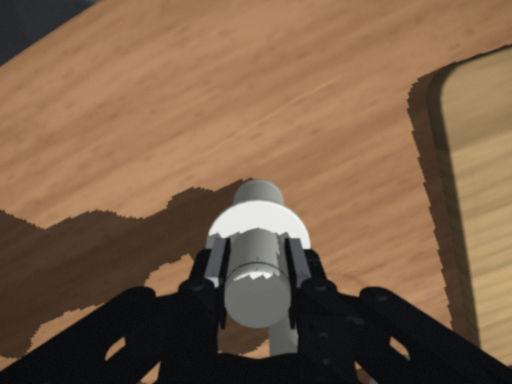

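Gripped: grip top centred at (257,294), collar (258,243), held between both pads.

```bash
python3 - <<'E'
from h import *
import pickle
s,w=pickle.load(open("pics/w3.pkl","rb"))
M=R.from_rotvec(s["tool_rot"]).as_matrix()
for uv,z in(((257,295),.125),((258.5,246),.083)):
    p=onz(w,uv,z);print(p,"in tool mm",(M.T@(p-s["eef_pos"])*1000).round(1))
# predicted collar silhouette extents for axis at tool y=0
for y in(-.002,0,.002):
    c=s["eef_pos"]+M@[0,y,0]; a=np.linspace(0,6.283,200)
    q=proj(w,np.c_[c[0]+.0255*np.cos(a),c[1]+.0255*np.sin(a),0*a+.083]);t=proj(w,np.c_[c[0]+.013*np.cos(a),c[1]+.013*np.sin(a),0*a+.125])
    print(y,"collar u",q[:,0].min(),q[:,0].max(),"v",q[:,1].min(),q[:,1].max(),"top v",t[:,1].min(),t[:,1].max())
E
```

```text
[0.40066207 0.24465235 0.125     ] in tool mm [-35.5   2.1  -0.4]
[0.40159687 0.24498848 0.083     ] in tool mm [6.5 1.4 0.3]
-0.002 collar u 205.21838949406867 310.61884148662733 v 202.4855425890016 297.59008066391675 top v 273.59462537629054 333.3466359605794
0 collar u 205.0180704164638 310.82334389280715 v 198.35313971574575 294.2194433511354 top v 268.6154426314919 329.0664445491291
0.002 collar u 204.81728118260008 311.0283115238735 v 194.18947207699023 290.82066169089154 top v 263.5794327831676 324.73525861631174
```

Emit:
carry_out(steps="-1 0 0 0; -4 0 0 0; -8 0 0 0; -12 0 0 0; -16 0 0 0; -20 0 0 0; -20 0 0 0; -20 0 0 0")

```text
t: 4.25
eef_pos: [0.4029, 0.2441, 0.2908]
tool_rot: [-0.861, 1.391, 0.86]
ft_force: [-0.9, -0.4, -2.0]
gripper_width: 0.0242
```

Emit:
carry_out(steps="0 -3 -1.6 0; 0 -7 -3.8 0; 0 -11 -6 0; 0 -15 -8.2 0; 0 -19 -10.4 0; 0 -23 -12.5 0; 0 -26 -14.2 0; 0 -27.9 -15.2 0")

```text
t: 5.05
eef_pos: [0.5833, -0.0192, 0.2862]
tool_rot: [-0.857, 1.399, 0.862]
ft_force: [1.0, 0.5, -0.2]
gripper_width: 0.0245
```

Emit:
carry_out(steps="0 0 0 0; 0 0 0 0; 0 0 0 0; 0 0 0 0; 0 0 0 0; 0 0 0 0; 0 0 0 0; 0 0 0 0")

```text
t: 5.85
eef_pos: [0.5838, -0.0168, 0.2895]
tool_rot: [-0.861, 1.394, 0.86]
ft_force: [-0.3, 0.1, -0.4]
gripper_width: 0.0243
```

```bash
python3 look.py w4 "[[.53,.01,.168],[.505,.01,.168],[.555,.01,.168]]"; python3 - <<'E'
from h import *
a=cv2.imread("pics/w4.png"); cv2.imwrite("pics/w4c.png",cv2.resize(a[40:340,100:420],None,fx=2,fy=2,interpolation=cv2.INTER_CUBIC))
E
```

```text
5.85 [ 0.58378631 -0.01678809  0.28947134] [-0.28179408  0.11608913 -0.4179299 ] 0.024278867775655275
[[ 3.00e-04 -8.94e-01  4.48e-01]
 [-0.00e+00  4.48e-01  8.94e-01]
 [-1.00e+00 -2.00e-04  1.00e-04]]
[[257.5 108. ]
 [242.3  77.3]
 [272.  137.5]]
```

View pics/w4c.png

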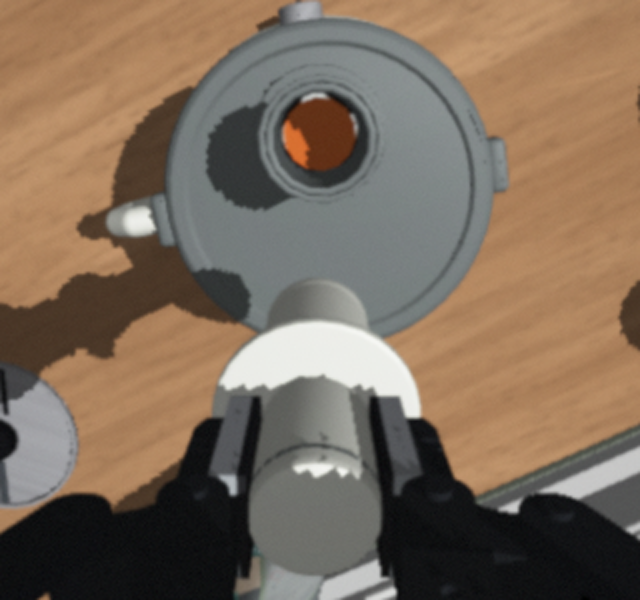

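The picture shows the chute rim circle centred near crop (319.5,139) → full (259.5,109), with carrot seen down the bore; the pusher hangs straight, its lower end at crop v=279 and u 267–369, its collar u 213–419.

```bash
python3 - <<'E'
from h import *
import pickle
s,w=pickle.load(open("pics/w4.pkl","rb"))
M=R.from_rotvec(s["tool_rot"]).as_matrix();e=s["eef_pos"];a=np.linspace(0,6.2832,400)
def circ(c,r,z): return proj(w,np.c_[c[0]+r*np.cos(a),c[1]+r*np.sin(a),0*a+z])
f=lambda q:(q*1.0-[100,40])*2+.5
def bb(q): q=f(q);return np.r_[q.min(0),q.max(0)].round(1)
nz=e[2]-.0895
for y in(0,.001,.002):
    c=e+M@[0,y,0]
    print(y,"nose",bb(circ(c,.014,nz)),"bead",bb(circ(c,.0172,nz+.011)),"coll_top",bb(circ(c,.0255,nz+.083)),"coll_bot",bb(circ(c,.0255,nz+.078)),"top",bb(circ(c,.013,nz+.125)))
for c in((.53,.01),(.531,.008),(.529,.008),(.53,.007)):
    print(c,"rim48",bb(circ(c,.024,.168)),"bore",bb(circ(c,.0182,.168)))
print("rim",onz(w,(259.6,109),.168))
# rim ellipse fit: radial dark edges in image of outer rim
g=cv2.cvtColor(cv2.imread("pics/w4.png"),cv2.COLOR_BGR2GRAY)
big=cv2.resize(g[40:340,100:420],None,fx=2,fy=2,interpolation=cv2.INTER_CUBIC)
# bright->dark bore edge in each direction
pts=[]
for t in np.linspace(0,6.283,72,endpoint=False):
    r=np.arange(40,56,.25);p=cv2.remap(cv2.GaussianBlur(big,(5,5),1).astype(np.float32),(320+r*np.cos(t)).astype(np.float32)[None],(138.5+r*np.sin(t)).astype(np.float32)[None],1)[0]
    i=np.gradient(p).argmax();pts.append((320+r[i]*np.cos(t),138.5+r[i]*np.sin(t)))
print("bore ellipse",cv2.fitEllipse(np.array(pts,np.float32)))
for v in(282,286,290,295,300,305,310,315):print(v,big[v,250:390:1].astype(int)[::4])
E
```

```text
0 nose [276.7 275.7 355.2 350.5] bead [265.6 274.6 366.4 370.2] coll_top [210.7 317.3 422.3 509. ] coll_bot [213.6 310.8 419.3 498. ] top [245.9 457.8 388.1 578.7]
0.001 nose [276.6 272.9 355.2 347.9] bead [265.5 271.7 366.4 367.6] coll_top [210.5 313.1 422.5 505.6] coll_bot [213.4 306.7 419.5 494.7] top [245.7 452.8 388.3 574.4]
0.002 nose [276.6 270.1 355.3 345.3] bead [265.5 268.8 366.5 364.9] coll_top [210.3 308.9 422.7 502.2] coll_bot [213.2 302.7 419.7 491.4] top [245.6 447.7 388.5 570.1]
(0.53, 0.01) rim48 [252.   70.4 379.  199.8] bore [267.3  86.6 363.6 184.7]
(0.531, 0.008) rim48 [248.5  75.4 375.3 204.4] bore [263.8  91.6 360.  189.4]
(0.529, 0.008) rim48 [246.   70.4 373.  199.8] bore [261.4  86.6 357.7 184.7]
(0.53, 0.007) rim48 [245.   74.2 371.8 203.2] bore [260.3  90.3 356.5 188.2]
rim [0.53139787 0.01109444 0.168     ]
bore ellipse ((321.06732177734375, 140.04830932617188), (93.52669525146484, 97.46409606933594), 65.58856201171875)
282 [121 122 122 122 123 123 123 122 124 123 123 113 107 109 119 126 130 133
 141 147 148 144 135 128 125 126 125 125 124 125 126 125 125
[... 338 characters left out ...]
07  96  94  95  94  98 102 107 113 118 127
 130 136 141 146 150 156 161 174 163 130 124 124 125 124 126 125 124]
300 [108 123 123 120 121 122 111  95  94  94  95  95  99 102 109 114 120 125
 130 136 142 145 152 156 158 164 173 161 127 124 124 123 123 126 124]
305 [ 87 125 123 121 122 113  97  93  92  94  95  97  99 102 109 115 122 126
 132 137 141 145 151 155 159 163 166 172 150 125 123 124 123 125 125]
310 [111 126 127 123 121 103  93  94  93  95  95  96 100 103 111 117 122 128
 131 137 141 144 152 156 158 163 166 169 170 133 124 124 124 123 124]
315 [117 123 123 126 118  95  92  95  93  94  96  97  96 102 107 117 120 125
 130 136 140 144 150 155 159 161 165 168 171 145 124 123 122 120 115]
```

Emit:
carry_out(steps="0 1 0 0; 0 2.5 0 0; 0 4 0 0; 0 5.2 0.1 0; 0 6 0.1 0; 0.8 6.05 0.1 0; 1.8 6.05 0.1 0; 2.5 6.05 0.1 0")

```text
t: 6.7
eef_pos: [0.5299, 0.0109, 0.2627]
tool_rot: [-0.86, 1.395, 0.861]
ft_force: [0.2, -0.1, 0.5]
gripper_width: 0.0245
```

Emit:
carry_out(steps="0 0 0 0; 0 0 0 0; 0 0 0 0; 0 0 0 0; 0 0 0 0; 0 0 0 0; 0 0 0 0; 0 0 0 0")

```text
t: 7.5
eef_pos: [0.5302, 0.011, 0.2644]
tool_rot: [-0.86, 1.394, 0.86]
ft_force: [0.7, 0.5, -1.0]
gripper_width: 0.0248
```

```bash
python3 look.py w5; python3 - <<'E'
from h import *
a=cv2.imread("pics/w5.png");b=grab_frame("scene");cv2.imwrite("pics/s5.png",b)
c=cv2.resize(a[130:290,180:340],None,fx=3.4,fy=3.4,interpolation=cv2.INTER_CUBIC)
d=cv2.resize(b[135:235,265:315],None,fx=5.44,fy=5.44,interpolation=cv2.INTER_CUBIC)
print(c.shape,d.shape);cv2.imwrite("pics/w5c.png",cv2.convertScaleAbs(np.hstack([c,d[:544,:256]]),alpha=1.3))
E
```

```text
7.5 [0.53018283 0.01103333 0.26437895] [ 0.73310004  0.4817929  -0.99547751] 0.024794170966035724
[[ 1.000e-04 -8.939e-01  4.482e-01]
 [-1.000e-04  4.482e-01  8.939e-01]
 [-1.000e+00 -1.000e-04  0.000e+00]]
(544, 544, 3) (544, 272, 3)
```

View pics/w5c.png

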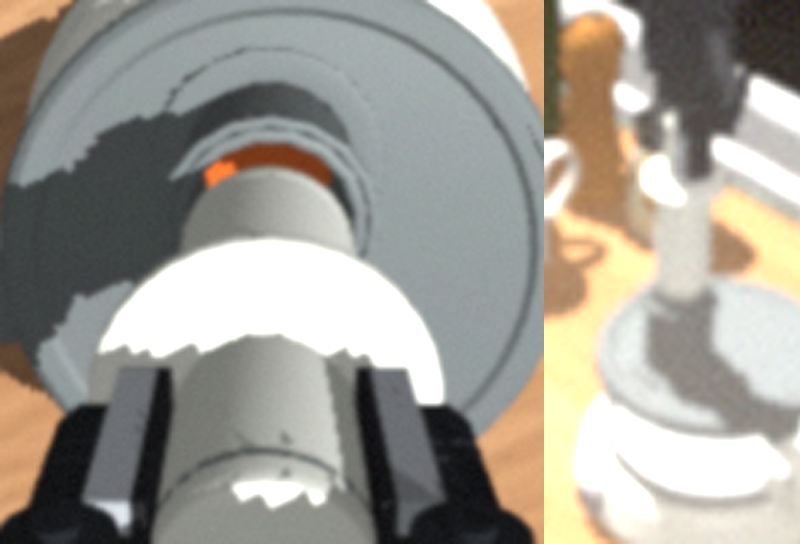

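Shaft in the left crop spans u 182–355, rim ~u 170–374 with its far edge at v≈117 and bore edge v≈142, nose edge v≈169; the nose sits over the bore. I compare this with a coaxial model.

```bash
python3 - <<'E'
from h import *
import pickle
s,w=pickle.load(open("pics/w5.pkl","rb"))
M=R.from_rotvec(s["tool_rot"]).as_matrix();e=s["eef_pos"];a=np.linspace(0,6.2832,400)
def circ(c,r,z): return proj(w,np.c_[c[0]+r*np.cos(a),c[1]+r*np.sin(a),0*a+z])
def bb(q): q=(q-[180,130])*3.4+1.2;return np.r_[q.min(0),q.max(0)].round(1)
nz=e[2]-.0895;print(nz)
for y in(-.002,0):
    c=e+M@[0,y,0];print(y,"nose",bb(circ(c,.014,nz)),"bead",bb(circ(c,.0172,nz+.011)),"shaft",bb(circ(c,.017,nz+.04)),"coll",bb(circ(c,.0255,nz+.083)),"rim",bb(circ(c,.024,.168)),"bore",bb(circ(c,.0182,.168)))
a_=cv2.imread("pics/w5.png");g=cv2.GaussianBlur(cv2.cvtColor(cv2.resize(a_[130:290,180:340],None,fx=3.4,fy=3.4,interpolation=cv2.INTER_CUBIC),cv2.COLOR_BGR2GRAY),(3,3),0)
print("row200",g[200,140:400:4]);print("row220",g[220,140:400:4]);print("col268",g[90:200:3,268]);print("col285",g[90:200:3,285])
E
```

```text
0.17487895273448809
-0.002 nose [198.7 172.3 331.8 298.9] bead [179.9 171.  350.8 332.7] shaft [169.8 214.9 361.4 393.7] coll [ 86.9 247.7 445.2 571. ] rim [154.2 117.9 376.3 329.8] bore [181.  144.8 349.5 305.4]
0 nose [198.6 163.  332.  290.1] bead [179.7 161.1 351.  323.7] shaft [169.5 203.9 361.7 383.6] coll [ 86.2 233.6 445.9 559.6] rim [153.9 108.6 376.6 321.4] bore [180.8 135.5 349.7 297. ]
row200 [ 51  51  52  51  50  49  51  49  49  50  50  51  46  45  62  81  90  92
  93  91  93  93  92  93  95  99 101 105 108 112 114 119 121 125 128 130
 134 137 140 143 147 150 150 152 156 159 164 170 158 115  63  47  66  99
 120 121 103 105 123 124 122 123 122 122 123]
row220 [ 51  51  50  52  51  49  51  47  48  49  51  58  75  88  90  92  91  93
  91  93  93  93  92  94  98 101 104 107 112 115 117 120 123 127 130 132
 133 137 140 143 146 147 151 153 156 158 158 160 165 166 168 155 111  81
 102 120 109  94 110 126 124 123 122 121 122]
col268 [ 56  56  57  55  57  57  56  61  75 100 119 115 100 103 120 129 119  99
  76  60  56  58  56  55  63  82 108 124 125 122 120 121 121 120 121 122
 120]
col285 [ 63  62  62  62  63  63  61  59  64  84 113 125 118 112 120 129 122 101
  74  58  56  55  55  56  59  71  99 129 145 145 137 133 134 134 134 136
 134]
```

Emit:
carry_out(steps="0 -0.05 0 0; 0 -0.05 0 0; 0.3 -0.05 0 0; 0.6 -0.05 0 0; 0.8 -0.05 0 0; 1 -0.05 0 0; 1.2 -0.05 0 0; 1.2 -0.05 0 0")

```text
t: 8.4
eef_pos: [0.5304, 0.0108, 0.2518]
tool_rot: [-0.86, 1.395, 0.861]
ft_force: [-1.3, -0.2, -0.5]
gripper_width: 0.0246
```

```bash
cat > st.py <<'E'
from h import *
s=observe();f=s["ft_force"];M=R.from_rotvec(s["tool_rot"]).as_matrix()
print(s["t"],s["eef_pos"].round(4),"F",f.round(2),"tool yz",(M.T@f).round(1),"T tool",(M.T@s["torque"]).round(3),"nose z",round(s["eef_pos"][2]-.0895,4))
E
python3 st.py
```

```text
8.4 [0.5304 0.0108 0.2518] F [-1.27 -0.17 -0.48] tool yz [ 0.5  1.1 -0.7] T tool [0.026 0.011 0.008] nose z 0.1623
```

Emit:
carry_out(steps="0.1 0 0 0; 0.2 0 0 0; 0.3 0 0 0; 0.4 0 0 0; 0.5 0 0 0; 0.6 0 0 0; 0.7 0 0 0; 0.7 0 0 0")

```text
t: 9.2
eef_pos: [0.5305, 0.0108, 0.2451]
tool_rot: [-0.86, 1.394, 0.861]
ft_force: [0.7, 0.8, -1.1]
gripper_width: 0.0246
```

```bash
python3 st.py
```

```text
9.2 [0.5305 0.0108 0.2451] F [ 0.7   0.78 -1.15] tool yz [ 1.1 -0.3  1. ] T tool [ 0.047  0.015 -0.007] nose z 0.1556
```

Emit:
carry_out(steps="0.2 0 0 0; 0.4 0 0 0; 0.6 0 0 0; 0.8 0 0 0; 1 0 0 0; 1.2 0 0 0; 1.4 0 0 0; 1.6 0 0 0")

```text
t: 10.0
eef_pos: [0.5306, 0.0108, 0.2291]
tool_rot: [-0.86, 1.394, 0.86]
ft_force: [-0.3, -0.4, -1.6]
gripper_width: 0.0246
```

```bash
python3 st.py
```

```text
10.0 [0.5306 0.0108 0.2291] F [-0.3  -0.36 -1.6 ] tool yz [ 1.6  0.1 -0.5] T tool [-0.018 -0.012  0.04 ] nose z 0.1396
```

Emit:
carry_out(steps="0.15 0 0 0; 0.3 0 0 0; 0.45 0 0 0; 0.6 0 0 0; 0.75 0 0 0; 0.9 0 0 0; 1.05 0 0 0; 1.2 0 0 0")

```text
t: 10.8
eef_pos: [0.5306, 0.0108, 0.2172]
tool_rot: [-0.86, 1.394, 0.86]
ft_force: [-0.0, 0.1, -1.1]
gripper_width: 0.0241
```

```bash
python3 st.py
```

```text
10.8 [0.5306 0.0108 0.2172] F [-0.02  0.11 -1.11] tool yz [1.1 0.1 0.1] T tool [-0.003 -0.034 -0.023] nose z 0.1277
```

Nose 40 mm in, no contact yet.

Emit:
carry_out(steps="0.1 0 0 0; 0.2 0 0 0; 0.3 0 0 0; 0.4 0 0 0; 0.5 0 0 0; 0.6 0 0 0; 0.7 0 0 0; 0.8 0 0 0")

```text
t: 11.6
eef_pos: [0.5312, 0.0106, 0.2106]
tool_rot: [-0.861, 1.393, 0.859]
ft_force: [-2.5, -0.1, 5.9]
gripper_width: 0.0244
```

```bash
python3 st.py
```

```text
11.6 [0.5312 0.0106 0.2106] F [-2.49 -0.1   5.89] tool yz [-5.9  2.2 -1.2] T tool [0.002 0.23  0.288] nose z 0.1211
```

Emit:
carry_out(steps="0.1 0 0 0; 0.2 0 0 0; 0.3 0 0 0; 0.4 0 0 0; 0.5 0 0 0; 0.6 0 0 0; 0.6 0 0 0; 0.6 0 0 0")

```text
t: 12.4
eef_pos: [0.5314, 0.0107, 0.2046]
tool_rot: [-0.861, 1.392, 0.859]
ft_force: [-0.9, -1.1, 4.8]
gripper_width: 0.0245
```

```bash
python3 st.py
```

```text
12.4 [0.5314 0.0107 0.2046] F [-0.88 -1.07  4.77] tool yz [-4.8  0.3 -1.3] T tool [0.089 0.156 0.143] nose z 0.1151
```

Emit:
carry_out(steps="0.1 0 0 0; 0.2 0 0 0; 0.3 0 0 0; 0.4 0 0 0; 0.5 0 0 0; 0.6 0 0 0; 0.7 0 0 0; 0.8 0 0 0")

```text
t: 13.2
eef_pos: [0.5316, 0.0106, 0.1968]
tool_rot: [-0.861, 1.392, 0.859]
ft_force: [-1.8, 0.3, 7.3]
gripper_width: 0.0247
```

```bash
python3 st.py
```

```text
13.2 [0.5316 0.0106 0.1968] F [-1.83  0.33  7.26] tool yz [-7.3  1.8 -0.5] T tool [-0.038  0.134  0.237] nose z 0.1073
```

Emit:
carry_out(steps="0.06 0 0 0; 0.12 0 0 0; 0.18 0 0 0; 0.24 0 0 0; 0.3 0 0 0; 0.36 0 0 0; 0.42 0 0 0; 0.48 0 0 0")

```text
t: 14.0
eef_pos: [0.5313, 0.0107, 0.1914]
tool_rot: [-0.861, 1.392, 0.859]
ft_force: [-0.1, -0.2, 2.5]
gripper_width: 0.0244
```

```bash
python3 st.py
```

```text
14.0 [0.5313 0.0107 0.1914] F [-0.09 -0.24  2.52] tool yz [-2.5 -0.  -0.3] T tool [-0.018  0.048  0.096] nose z 0.1019
```

Emit:
carry_out(steps="0.06 0 0 0; 0.12 0 0 0; 0.18 0 0 0; 0.24 0 0 0; 0.3 0 0 0; 0.36 0 0 0; 0.42 0 0 0; 0.48 0 0 0")

```text
t: 14.8
eef_pos: [0.5312, 0.0109, 0.187]
tool_rot: [-0.861, 1.393, 0.86]
ft_force: [-0.8, 0.5, 8.6]
gripper_width: 0.0244
```

```bash
python3 st.py
```

```text
14.8 [0.5312 0.0109 0.187 ] F [-0.81  0.52  8.63] tool yz [-8.6  0.9  0.1] T tool [ 0.01  -0.143  0.318] nose z 0.0975
```

Emit:
carry_out(steps="0.04 0 0 0; 0.08 0 0 0; 0.12 0 0 0; 0.16 0 0 0; 0.2 0 0 0; 0.2 0 0 0; 0.2 0 0 0; 0.2 0 0 0")

```text
t: 15.6
eef_pos: [0.5314, 0.0108, 0.1854]
tool_rot: [-0.861, 1.392, 0.859]
ft_force: [0.1, 0.4, 6.9]
gripper_width: 0.0243
```

```bash
python3 st.py
```

```text
15.6 [0.5314 0.0108 0.1854] F [0.1  0.42 6.92] tool yz [-6.9  0.1  0.4] T tool [-0.006 -0.176  0.276] nose z 0.0959
```

Emit:
carry_out(steps="0.04 0 0 0; 0.08 0 0 0; 0.12 0 0 0; 0.16 0 0 0; 0.2 0 0 0; 0.2 0 0 0; 0.2 0 0 0; 0.2 0 0 0")

```text
t: 16.4
eef_pos: [0.5315, 0.0107, 0.1832]
tool_rot: [-0.861, 1.392, 0.859]
ft_force: [-0.9, 1.6, 6.4]
gripper_width: 0.0247
```

```bash
python3 st.py
```

```text
16.4 [0.5315 0.0107 0.1832] F [-0.9   1.62  6.37] tool yz [-6.4  1.5  1. ] T tool [ 0.058 -0.162  0.134] nose z 0.0937
```

Emit:
carry_out(steps="0.03 0 0 0; 0.06 0 0 0; 0.09 0 0 0; 0.12 0 0 0; 0.15 0 0 0; 0.18 0 0 0; 0.18 0 0 0; 0.18 0 0 0")

```text
t: 17.2
eef_pos: [0.5307, 0.0106, 0.1796]
tool_rot: [-0.861, 1.394, 0.86]
ft_force: [0.9, -1.6, 1.4]
gripper_width: 0.0244
```

```bash
python3 st.py
```

```text
17.2 [0.5307 0.0106 0.1796] F [ 0.89 -1.56  1.37] tool yz [-1.4 -1.5 -1. ] T tool [-0.047 -0.096 -0.407] nose z 0.0901
```

Snapped past (force dropped). Press lightly to seat the collar.

Emit:
carry_out(steps="0.03 0 0 0; 0.06 0 0 0; 0.09 0 0 0; 0.12 0 0 0; 0.12 0 0 0; 0.12 0 0 0; 0.12 0 0 0; 0.12 0 0 0")

```text
t: 18.0
eef_pos: [0.5307, 0.0107, 0.1795]
tool_rot: [-0.861, 1.394, 0.86]
ft_force: [-0.5, 0.4, 5.1]
gripper_width: 0.0247
```

```bash
python3 st.py
```

```text
18.0 [0.5307 0.0107 0.1795] F [-0.48  0.38  5.11] tool yz [-5.1  0.6  0.1] T tool [-0.026  0.171 -0.107] nose z 0.09
```

Solid stop at z 0.1795 as predicted. Release and rise.

Emit:
carry_out(steps="0 0 0 0; 0 0 0 0; 0 0 0 0; 0 0 0 0; 0 0 0 0; 0 0 0 0; 0 0 0 0; 0 0 0 0", fingers=8.5)

```text
t: 18.8
eef_pos: [0.5306, 0.0108, 0.1787]
tool_rot: [-0.86, 1.394, 0.86]
ft_force: [0.2, 0.2, -0.5]
gripper_width: 0.0847
```

Emit:
carry_out(steps="-1 0 0 0; -3 0 0 0; -6 0 0 0; -10 0 0 0; -13 -1 0 0; -15 -2 0 0; -16 -3 0 0; -16 -3 0 0")

```text
t: 19.6
eef_pos: [0.5593, -0.0032, 0.3421]
tool_rot: [-0.863, 1.39, 0.856]
ft_force: [0.0, 0.5, 0.3]
gripper_width: 0.085
```

```bash
python3 look.py w6 "[[.531,.0108,.215],[.531,.0108,.173]]"; python3 - <<'E'
from h import *
a=cv2.imread("pics/w6.png");b=grab_frame("scene");cv2.imwrite("pics/s6.png",b)
c=cv2.resize(a[40:340,120:400],None,fx=1.8,fy=1.8,interpolation=cv2.INTER_CUBIC)
d=cv2.resize(b[165:255,262:330],None,fx=4,fy=6,interpolation=cv2.INTER_CUBIC)
cv2.imwrite("pics/w6c.png",np.hstack([c,d[:540]]))
E
```

```text
19.6 [ 0.55932436 -0.00324269  0.34211901] [0.0373475  0.51099562 0.28669984] 0.08501883166334362
[[ 0.0058 -0.8937  0.4487]
 [-0.001   0.4487  0.8937]
 [-1.     -0.0056  0.0018]]
[[257.2 143.4]
 [257.1 136.1]]
```

View pics/w6c.png

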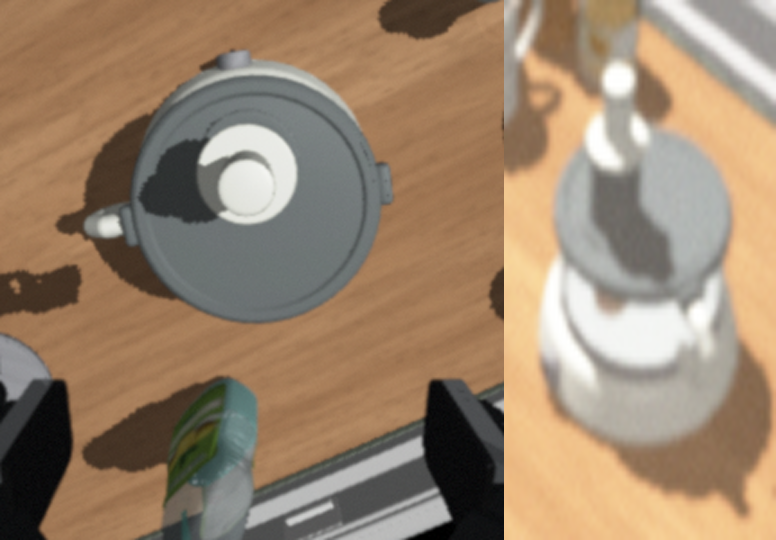

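The picture shows the pusher upright in the chute: collar centre full (257.2,136.7) against predicted (257.1,136.1), grip top (256.7,143.3) against (257.2,143.4). The orange stump shows in the bowl at crop (608,298), and the gripper is clear.

```bash
python3 -c "
from bench import *
print(finish_job())"
```

```text
the job is handed in; nothing more can be done
None
```

I took the pusher nearest the base (front-left, about 0.47 m away) and pushed the stump down and out of the chute. I then drove the pusher home until it snapped past the lips and released it. The job is handed in at about 19.7 s.

**Last checks:**
- **Seating:** after the snap the pusher met a hard stop at TCP z 0.1795 m, which is the height predicted for the collar on the rim.
- **Straightness:** seen from the wrist camera, the collar and the grip top lie within about 1 px of where they should be for an upright, centred pusher.
- **Forces:** the wrist readings I took at the end of each move peaked at about 9 N. Peaks inside a move were not read.
- **Stump:** an orange patch shows through the bowl wall in the scene camera. Its exact position was not measured.
- **Bystanders:** I did not measure them again. The arm's path stayed above the mug, the tumbler and the slicing disc.
- **Disagreement:** the wrist camera put the pusher and the rim 1–2 mm off the nominal model. I compared pusher and rim within the same picture to cancel this, and the pusher went in with next to no side force.

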